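Pop a tin from the dispenser and trap it

TASK

Two steel tins lie on their sides in the white tin dispenser: with one finger press down the spring key behind the longer tin so that it pops over the step, and with the other finger stop it on the slope before it rolls off the end. Finish while still holding it back there, at rest on the slope clear of its seat and touching the finger (the key may be up or still down). Do not push, pinch hard, or lift the tin out yourself, leave the other key and the shorter tin alone, and disturb nothing else.

Things in the scene. Friction and masses are not known exactly. Their poses are not given: they have to be found in the camera images.
- dispenser: white steel two-lane tin dispenser fixed on the shelf, 168 mm long (its x) x 115 mm wide (its y), up to 70 mm high. Origin at the centre of its underside, z up. Straight lanes along its x, centred at y = +28 mm (left) and -28 mm (right), 51 mm wide inside; +x is uphill. In each, from +x: key centred at x = 65 mm; tin in its seat, axis at x = 25 mm, 66 mm up; step at 13 mm; slope to -83 mm
- tin_long: the longer tin: plain steel, 40 mm diameter, 44 mm long, about 90 g, lying on its side across one lane (either one). Origin at its centre; its y axis is the tin's axis (turns as it rolls)
- tin_short: the shorter tin: plain steel, 40 mm diameter, 26 mm long, about 60 g, lying on its side in the other lane. Origin at its centre; its y axis is the tin's axis
- key_left_top (a point): plastic push key of the dispenser, at the uphill (+x of the dispenser) end of the left (dispenser y +) lane. The point is the centre of its flat top, which measures 28 mm along the lane and 34 mm across, and is 64 mm above the shelf when up. It goes straight down.
- key_left (a joint): how far the left key is pressed: 0 up, 0.012 m fully down. Spring: 2 N to start it moving, 7 N at full travel; comes back up by itself. The seat under that lane's tin rises by as much as the key goes down; the tin goes over the step once the key is about 6 to 7 mm down. Up, the key is 6 mm clear of the tin in its seat.
- key_right_top (a point): plastic push key of the dispenser, at the uphill (+x of the dispenser) end of the right (dispenser y -) lane. The point is the centre of its flat top, which measures 28 mm along the lane and 34 mm across, and is 64 mm above the shelf when up. It goes straight down.
- key_right (a joint): how far the right key is pressed: 0 up, 0.012 m fully down. Spring: 2 N to start it moving, 7 N at full travel; comes back up by itself. The seat under that lane's tin rises by as much as the key goes down; the tin goes over the step once the key is about 6 to 7 mm down. Up, the key is 6 mm clear of the tin in its seat.
- step_left (a point): middle of the edge of the 6 mm step that keeps the left lane's tin in its seat, 50 mm above the shelf; axes as the dispenser's. From here the slope falls 10 degrees towards -x, between lane walls 14 mm higher than it. A tin is clear of its seat when its axis is 5 mm or more past the step on the -x side (its centre is then 20 mm above the slope)
- exit_left (a point): middle of the open lower end of the left lane's slope, 96 mm from the step, 33 mm above the shelf. A popped tin rolls down here within about half a second and drops off, unless a finger stands in the lane
- step_right (a point): middle of the edge of the 6 mm step that keeps the right lane's tin in its seat, 50 mm above the shelf; axes as the dispenser's. From here the slope falls 10 degrees towards -x, between lane walls 14 mm higher than it. A tin is clear of its seat when its axis is 5 mm or more past the step on the -x side (its centre is then 20 mm above the slope)
- exit_right (a point): middle of the open lower end of the right lane's slope, 96 mm from the step, 33 mm above the shelf. A popped tin rolls down here within about half a second and drops off, unless a finger stands in the lane
- salt_pot: small ceramic pot, 73 mm diameter, 80 mm tall, wooden lid, to the right of the dispenser. Origin at the centre of its underside; a bystander
- caddy: square plastic tea caddy, 89 x 89 x 116 mm tall, to the left of the dispenser. Origin at the centre of its underside; a bystander
- tongs: steel kitchen tongs lying flat, 245 mm long, 80 mm wide at the open end, 14 mm high, to the right of the dispenser. Origin on the shelf near mid-length; a bystander
- jar: closed jar, 60 mm diameter, 85 mm tall, beyond the dispenser. Origin at the centre of its underside; a bystander
- spice: small closed spice jar, 44 mm diameter, 70 mm tall, left of the caddy. Origin at the centre of its underside; a bystander
Things that resemble listed ones, but are neither listed nor needed, are in the scene too. What is shaped like the dispenser but turquoise is not meant.

How it is judged:
By the outcome, as a careful person would: the job done as asked, in the order asked, and still so for the second after the job is handed in, while the arm keeps its last pose, push and grip.
It also fails if it takes over 29 s, if anything falls off the work surface, if the arm or the gripper's body presses on something with over 40 N, if the wrist force passes 120 N, or if a joint passes its speed limit or range.

ROBOT

A 6-joint arm with a two-finger parallel gripper is mounted at the origin on the work surface. World frame = base frame: x ahead of the robot, y to its left, z up, the work surface at z = 0. Lengths are in mm, angles in rad, forces in N, time in s.
With the tool pointing down it reaches from about 350 to 875 mm from the base axis. Payload 4.2 kg.
Tool frame: the origin (TCP) lies between the finger pads; the fingertips stand 11 mm ahead of it and the grasp point (between the pads) lies 8 mm behind it; z points along the fingers, y is the direction in which the jaws open and shut (so a half turn about z gives the same grasp; the last joint's range is limited). The gripper opens to 85 mm and grips with 20 to 120 N. Pads are 22 mm wide; open, the fingers measure 114 mm over their backs; the gripper's body (76 mm by 85 mm) begins 54 mm behind the grasp point. The pads swing forward as they close: fully open they stand 13 mm farther back than shut.
Start: joints at [1.361, 0.385, 0.008, 0, -1.194, -0.259], TCP at [282.351, 557.563, 242.312] pointing down, gripper open.
Joint ranges: [-3.14, 3.14], [-1.21, 2.06], [-1.07, 1.41], [-3.16, 2.05], [-2.99, -0.16], [-3.1, 3.1]. Speed limits (rad/s): [2.79, 2.79, 3.14, 3.14, 3.14, 3.14].

INTERFACE

Orientations are given as a unit quaternion [x, y, z, w].
In Python, from bench import * gives the robot as it stands.
- The arm moves only by the tool servo_tool, never from a script. Its argument "rows" is a list of rows, each a list of 7 numbers: the opening, from 0 (shut) to 1 (fully open), then the shift along the tool's x, y, z in cm, then the turn, a rotation vector about the tool's x, y, z in degrees. A call has 1 to 12 rows; each row shifts and turns the commanded pose from where the row before left it, along the tool's axes as they then stand; what a row does not reach is not made up. A row lasts 1/10 s, in which the tool goes at most 50 mm and 8.59 degrees, less where a joint would pass 70% of its speed; a pose out of reach is approached as far as the arm can. A call is refused whole if a number of a shift passes 5 or a number of a turn 8.59, either way. A call with a gripper value outside its range is refused whole. The fingers move at their own pace and stop on an object; the grip force is fixed at half the most. Time passes only in rows, so rows that do not move let the fingers close. It gives the time, the measured TCP pose, the force and the opening at its end, in the units of the state.
- read_state(): the state, without advancing time (a new reading comes with each control period).
- get_image(name): name is "side" or "top"; returns a dict with "image" (400x640x3 uint8, red, green, blue), "mtx" (3x3 intrinsics, pixels), "k1" (the pictures are not rectified: a ray, as slopes to the right and down, at radius r is drawn at 1 + k1 r^2 times it, then the intrinsics apply), "extrinsics" (4x4, takes a point from camera to world coordinates). Camera axes: x right, y up, looking along -z (the intrinsics and any distortion apply to the point x, -y, -z); pixel columns grow to the right and rows downward; lengths in mm; the calibration is good to about 2 mm. A picture is of the moment at which its call begins. There is no depth.
- job_done(): hands the job in, once; it reports no verdict.
The state is a dict: "clock": time; "joints": joint angles; "joint_vel": joint speeds; "joint_efforts": joint torques, N m; "position": TCP position; "ee_rot": TCP orientation; "contact_force": force on the tool from outside, world axes, zero at the start; "wrist_torque": the same for the moment, N m; "gripper_width": finger opening in mm.
Only numpy, scipy, OpenCV 4.12 (cv2) and the standard library are available. Lean on these libraries where they do the work, as an engineer would, in place of code of your own. Each camera call takes 0.05 s, during which the arm holds its last target. There are 200 camera calls.

## Working session

There is one attempt and no reset: what is moved stays moved. The work goes in short steps, Python scripts to look and compute and a tool call to move; the robot and the scene stay as the last step left them, time stands still between calls to the robot, and variables do not carry over. Pictures are saved under pics/ and viewed, about 8 in all and at most 12, crops included, and the job is handed in when it is done.

Besides the shell and the picture viewer there is one more tool, called after "Call:" as name(argument=value, ...), one argument or row to a line, values as JSON. servo_tool: Moves the arm, as the interface text tells. Its arguments: {"type":"object","properties":{"rows":{"type":"array","items":{"type":"array","items":{"type":"number"}}}},"required":["rows"]}

```bash
mkdir -p pics; cat > h.py <<'E'
from bench import *
import numpy as np, cv2
def snap(n,f):
    d=get_image(n); cv2.imwrite(f,cv2.cvtColor(d["image"],cv2.COLOR_RGB2BGR)); np.savez(f[:-4]+".npz",**{k:np.array(v) for k,v in d.items()}); return d
def ray(d,u,v):
    K=np.array(d["mtx"]);T=np.array(d["extrinsics"]);k=float(d["k1"])
    D=np.array([k,0,0,0],float)
    p=cv2.undistortPoints(np.array([[[u,v]]],float),K,D)[0,0]
    return T[:3,3],T[:3,:3]@np.array([p[0],-p[1],-1.])
def onz(d,u,v,z):
    o,r=ray(d,u,v); return o+r*(z-o[2])/r[2]
def proj(d,P):
    T=np.array(d["extrinsics"]); c=T[:3,:3].T@(np.array(P,float)-T[:3,3]); x,y=c[0]/-c[2],-c[1]/-c[2]
    s=1+float(d["k1"])*(x*x+y*y); K=np.array(d["mtx"]); return K[0,0]*x*s+K[0,2],K[1,1]*y*s+K[1,2]
E
python3 - <<'E'
from h import *
for n in("top","side"):
    d=snap(n,f"pics/{n}0.png"); print(n,d["mtx"],d["k1"],d["extrinsics"])
print(read_state())
E
```

```text
top [[410.56927787   0.         322.74057435]
 [  0.         410.56927787 205.24235579]
 [  0.           0.           1.        ]] 0.008797318278795268 [[ 1.03802619e-04  9.96082333e-01 -8.84306239e-02  4.85159993e+02]
 [-9.99842749e-01 -1.46477835e-03 -1.76729063e-02  4.90725579e+01]
 [-1.77332010e-02  8.84185526e-02  9.95925546e-01  9.93696749e+02]
 [ 0.00000000e+00  0.00000000e+00  0.00000000e+00  1.00000000e+00]]
side [[426.60576932   0.         318.90927864]
 [  0.         426.60576932 196.1278467 ]
 [  0.           0.           1.        ]] -0.08026762128197912 [[ 9.31880508e-01  1.91575342e-01 -3.08054553e-01  2.85946463e+02]
 [-3.62043576e-01  5.44686470e-01 -7.56466191e-01 -6.12689366e+02]
 [ 2.28728778e-02  8.16465270e-01  5.76941326e-01  5.45142176e+02]
 [ 0.00000000e+00  0.00000000e+00  0.00000000e+00  1.00000000e+00]]
{'clock': 0.1, 'joints': array([ 1.36054630e+00,  3.85463899e-01,  6.62369305e-03, -4.70401869e-04,
       -1.19414580e+00, -2.58628046e-01]), 'joint_vel': array([-2.66182397e-05, -1.46753620e-03,  3.78812192e-03,  2.35794661e-03,
       -4.76968009e-04,  6.66824873e-04]), 'joint_efforts': array([ 6.78175315e-02, -3.94145608e+01,  1.90814513e+01,  4.23553392e+00,
        7.95014855e-02,  4.03492551e-03]), 'position': array([282.13913257, 557.01504412, 241.28098983]), 'ee_rot': array([ 9.72624043e-01, -2.32381635e-01, -1.92074477e-04,  1.09980681e-03]), 'contact_force': array([0.65605273, 0.03142246, 0.1603846 ]), 'wrist_torque': array([-0.07129708,  0.02582387,  0.02586174]), 'gripper_width': 85.46126107701099}
```

View pics/top0.png

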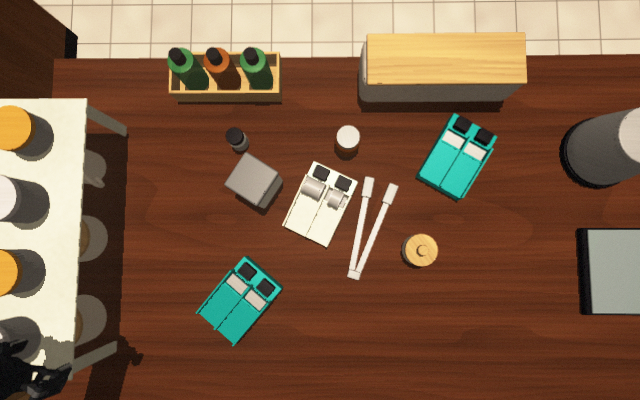

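View pics/side0.png

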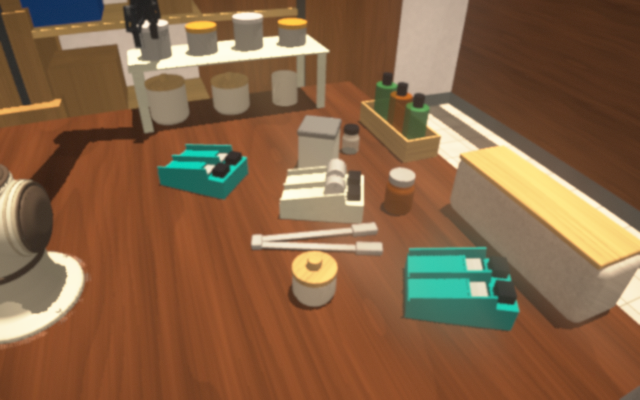

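Candidates: the white dispenser at top (320,203) is the right one. The turquoise ones at (240,298) and (457,155) are decoys. The tins are at (312,188) in the left lane, apparently the longer one, and at (336,199) in the right lane. The keys are at (321,173) and (343,183). I'll check this in a crop and measure.

```bash
python3 - <<'E'
from h import *
d=np.load("pics/top0.npz"); im=cv2.imread("pics/top0.png")
hsv=cv2.cvtColor(im,cv2.COLOR_BGR2HSV)
b=((hsv[...,2]<60)).astype(np.uint8); roi=np.zeros_like(b); roi[160:195,308:360]=1
n,l,s,c=cv2.connectedComponentsWithStats(b*roi)
for i in range(1,n):
    if s[i,4]>30: print("dark",s[i],c[i],onz(d,*c[i],64))
w=((hsv[...,1]<90)&(hsv[...,2]>110)).astype(np.uint8)
cs,_=cv2.findContours(w[150:255,280:362].copy(),cv2.RETR_EXTERNAL,cv2.CHAIN_APPROX_NONE)
for q in cs:
    if cv2.contourArea(q)>300:
        r=cv2.minAreaRect(q); print(cv2.contourArea(q),r,cv2.boxPoints(r)+[280,150])
# caddy top
for z in(116,): print("caddy",[onz(d,u,v,z)[:2].round() for u,v in((246,152),(225,180),(262,208),(283,181))])
print("jar",onz(d,348,132,85))
a=cv2.resize(im[145:255,220:365],None,fx=5,fy=5,interpolation=cv2.INTER_CUBIC);cv2.imwrite("pics/c.png",a)
E
```

```text
3582.5 ((39.71463394165039, 53.368289947509766), (51.33462905883789, 72.9859619140625), 24.775136947631836) [[281.11707497 225.74633789]
 [311.70243263 159.47804928]
 [358.31219482 180.990242  ]
 [327.72683716 247.25852966]]
caddy [array([680., 232.]), array([618., 276.]), array([557., 195.]), array([616., 151.])]
jar [731.5617551    8.24958065  85.        ]
```

View pics/c.png

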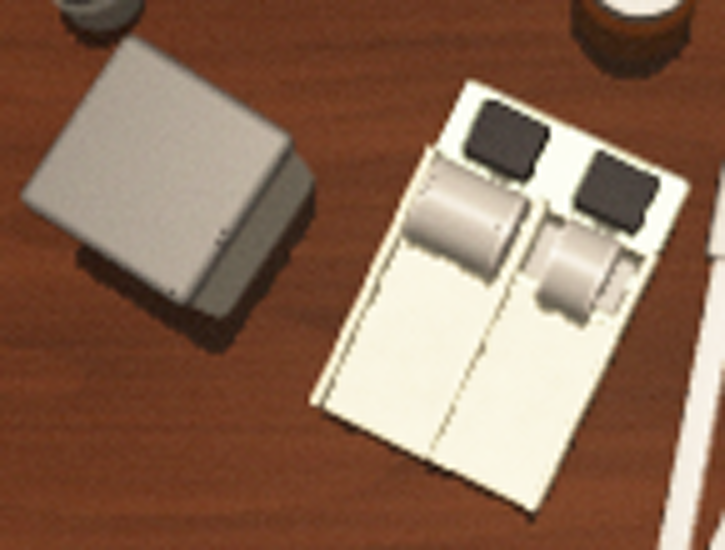

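The crop confirms the longer tin is in the left lane, centred at crop (467,217), with its key at crop (507,138). The right key is at crop (617,192). The caddy top's nearest corners are at crop (290,138) and (185,303).

```bash
python3 - <<'E'
from h import *
d=np.load("pics/top0.npz"); im=cv2.imread("pics/top0.png")
g=im.max(2)
n,l,s,c=cv2.connectedComponentsWithStats((g<85).astype(np.uint8)[150:200,305:362])
for i in range(1,n):print(s[i],c[i]+[305,150])
f=lambda x,y,z:onz(d,220+(x+.5)/5-.5,145+(y+.5)/5-.5,z)[:2]
kl,kr=f(507,138,64),f(617,192,64)
yd=(kl-kr);print("key dist",np.linalg.norm(yd));
lo=[f(312,403,47),f(535,515,47)]; hi=[f(468,82,60),f(688,185,60)]
print("ends",lo,hi,[np.degrees(np.arctan2(*(v)[::-1])) for v in (kl-kr,lo[0]-lo[1],hi[0]-hi[1],hi[0]-lo[0],hi[1]-lo[1],f(540,200,64)-f(432,455,47))])
tl=f(467,217,80);ts=f(575,270,80);print("tins",tl,ts)
for yaw in(-22,-25):
  a=np.radians(yaw);ex=np.array([np.cos(a),np.sin(a)]);ey=np.array([-ex[1],ex[0]])
  o=(kl+kr)/2-65*ex; print(yaw,"org",o,"kl",kl,"kr",kr)
  F=lambda p:np.round([(p-o)@ex,(p-o)@ey],1)
  print("tin",F(tl),F(ts),"mids",F(sum(lo)/2),F(sum(hi)/2),"cad",[F(f(*p,116)) for p in((290,138),(185,303),(22,197),(128,38))],"jar",F(f(640,-15,85)),"kl",F(kl),F(kr),"lowcorn",[F(p) for p in lo+hi])
import scipy.spatial.transform as t
R=t.Rotation.from_quat(read_state()["ee_rot"]).as_matrix();print(R)
E
```

```text
[ 29   0  24  11 188] [345.51595745 154.49468085]
[  8  15  17  16 174] [320.90229885 172.87356322]
[ 30  26  17  16 163] [342.8404908  183.34969325]
[49 41  1  1  1] [354. 191.]
[48 43  1  1  1] [353. 193.]
[56 42  1  1  1] [361. 192.]
[47 45  1  1  1] [352. 195.]
[56 46  1  2  2] [361.  196.5]
key dist 56.148250162881965
ends [array([523.09208027, 159.95656607]), array([471.67115356,  57.00823731])] [array([670.53174038,  87.65802386]), array([622.33946035, -13.33063548])] [np.float64(63.47818808799463), np.float64(63.458657218644426), np.float64(64.48929628329705), np.float64(-26.121494108368314), np.float64(-25.025323076138772), np.float64(-23.306897053861416)]
tins [605.16222954  87.14977862] [581.16493103  38.75907069]
-22 org [570.87992021  68.79448482] kl [643.68304771  69.56478488] kr [618.61069381  19.32532761]
tin [24.9 29.9] [ 20.8 -24. ] mids [-83.    9.3] [81.9 -1. ] cad [array([ 24.4, 110.9]), array([-58.7, 125.4]), array([-42.7, 208.9]), array([ 38.8, 193.4])] jar [150.9  -3.3] kl [67.2 28. ] [ 62.8 -28. ] lowcorn [array([-78.5,  66.6]), array([-87.6, -48.1]), array([85.3, 54.8]), array([ 78.5, -56.9])]
-25 org [572.2368646   71.91524326] kl [643.68304771  69.56478488] kr [618.61069381  19.32532761]
tin [23.4 27.7] [ 22.1 -26.3] mids [-83.3   1.5] [81.9 -0.1] cad [array([ 18.7, 108.6]), array([-65.1, 118.7]), array([-53.4, 202.9]), array([ 28.7, 191.7])] jar [150.9   1.2] kl [65.7 28.1] [ 64.3 -28.1] lowcorn [array([-81.7,  59. ]), array([-84.8, -56. ]), array([82.4, 55.8]), array([ 81.4, -56.1])]
[[ 8.91997477e-01 -4.52039509e-01 -8.84782317e-04]
 [-4.52040354e-01 -8.91995132e-01 -2.05012792e-03]
 [ 1.37517299e-04  2.22866625e-03 -9.99997507e-01]]
```

Call:
servo_tool(
  rows=[
    [1,4.1,2.25,-1,0,0,0],
    [1,4.1,2.25,0,0,0,0],
    [1,4.1,2.25,0,0,0,0],
    [1,4.1,2.25,0,0,0,0],
    [1,4.1,2.25,0,0,0,0],
    [1,4.1,2.25,0,0,0,0],
    [1,4.1,2.25,0,0,0,0],
    [1,4.1,2.25,0,0,0,0],
    [1,4.1,2.25,0,0,0,0],
    [1,4.1,2.25,0,0,0,0],
    [1,4.1,2.25,1,0,0,0],
    [1,4.1,2.25,1,0,0,0],
  ],
)

```text
clock: 1.3
position: [600.1, 92.7, 232.0]
ee_rot: [0.973, -0.232, 0.0, -0.0]
contact_force: [0.2, 1.3, 0.4]
gripper_width: 85.3
```

Call:
servo_tool(
  rows=[
    [1,0,0,0,0,0,8.1],
    [1,0,0,0,0,0,8.1],
    [1,0,0,0,0,0,8.1],
    [1,0,0,0,0,0,8.1],
    [1,0,0,0,0,0,8.1],
    [1,0,0,0,0,0,8.1],
    [1,0,0,0,0,0,8.1],
    [1,0,0,0,0,0,8.1],
    [1,0,0,0,0,0,8.1],
    [1,0,0,0,0,0,8.1],
    [1,0,0,0,0,0,8.1],
    [1,0,0,0,0,0,0],
  ],
)

```text
clock: 2.5
position: [599.0, 94.3, 231.8]
ee_rot: [-0.53, 0.848, 0.0, -0.001]
contact_force: [-0.3, 0.5, 0.4]
gripper_width: 85.2
```

```bash
cat > p.py <<'E'
from h import *
from scipy.spatial.transform import Rotation as Ro
def rep(lx=16,ly=0):
    s=read_state();R=Ro.from_quat(s["ee_rot"]).as_matrix();p=s["position"]
    a=np.radians(-26);ex=np.array([np.cos(a),np.sin(a)]);ey=np.array([-ex[1],ex[0]]);o=np.array([585.15,98.1])
    q=p[:2]-o
    print("t",s["clock"],"p",p.round(1),"yaw_y",np.degrees(np.arctan2(R[1,1],R[0,1])).round(2),"tz",R[:,2].round(4),"lane",(q@ex).round(1),(q@ey).round(1),"F",s["contact_force"].round(2),"w",s["gripper_width"].round(1))
    t=np.append(o+lx*ex+ly*ey,p[2]);print("tool shift cm",(R.T@(t-p)/10).round(2),"j",s["joints"].round(2))
E
python3 -c "
from p import *
rep()"
```

```text
Traceback (most recent call last):
  File "p.py", line 7, in rep
    print("t",s["clock"],"p",p.round(1),"yaw_y",np.degrees(np.arctan2(R[1,1],R[0,1])).round(2),"tz",R[:,2].round(4),"lane",(q@ex).round(1),(q@ey).round(1),"F",s["contact_force"].round(2),"w",s["gripper_width"].round(1))
                                                                                                                                                                                               ^^^^^^^^^^^^^^^^^^^^^^^^
AttributeError: 'float' object has no attribute 'round'
```

```bash
sed -i 's/s\["gripper_width"\].round(1)/round(s["gripper_width"],1)/' p.py
python3 -c "
from p import *
rep()"
```

```text
t 2.5 p [599.   94.3 231.8] yaw_y 154.05 tz [-1.1e-03 -2.0e-04 -1.0e+00] lane 14.1 2.7 F [-0.35  0.47  0.45] w 85.2
tool shift cm [ 0.27 -0.19  0.  ] j [ 0.42  0.36 -0.06 -0.   -1.16 -0.88]
```

Call:
servo_tool(
  rows=[
    [1,0.13,-0.1,3.9,0,0,0],
    [1,0.14,-0.1,3.9,0,0,0],
    [1,0,0,3.4,0,0,0],
    [1,0,0,0,0,0,0],
    [1,0,0,0,0,0,0],
  ],
)

```text
clock: 3.0
position: [600.3, 91.0, 120.6]
ee_rot: [-0.531, 0.847, -0.0, -0.0]
contact_force: [-0.0, 0.2, 1.2]
gripper_width: 85.5
```

```bash
python3 -c "
from p import *
rep()
a=[]
for n in('top','side'):
    d=snap(n,f'pics/{n}1.png')
    im=cv2.imread(f'pics/{n}1.png'); u,v=map(int,proj(d,[600,91,80])); print(n,u,v)
    x0,y0=u-50,v-60; print(x0,y0)
    a.append(cv2.resize(im[y0:y0+110,x0:x0+100],None,fx=4,fy=4,interpolation=cv2.INTER_CUBIC))
cv2.imwrite('pics/c1.png',np.hstack(a))
"
```

```text
t 3.0 p [600.3  91.  120.6] yaw_y 154.17 tz [-2.e-04 -9.e-04 -1.e+00] lane 16.7 0.3 F [-0.05  0.2   1.15] w 85.5
tool shift cm [0.03 0.07 0.  ] j [ 0.42  0.46 -0.2   0.   -0.91 -0.87]
top 311 190
261 130
side 331 165
281 105
```

View pics/c1.png

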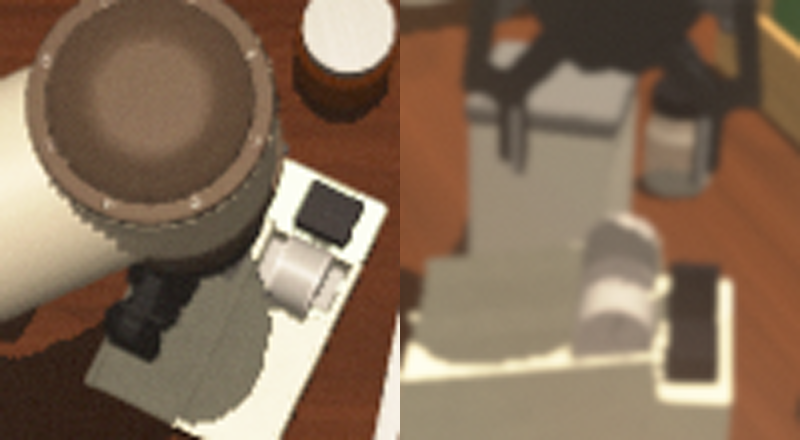

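The side crop shows the left fingertip at about px (309,147) and the right one at (358,149), straddling the left lane and above everything. I'll work out tip height and lane x from these.

```bash
python3 -c "
from h import *
d=np.load('pics/side1.npz')
a=np.radians(-26);ex=np.array([np.cos(a),np.sin(a)]);ey=np.array([-ex[1],ex[0]]);o=np.array([585.15,98.1])
for u,v in((309,147),(358.5,148.7),(321,176),(455/4+281-100,0)):
    c,r=ray(d,u,v); t=-((c[:2]-o)@ey)/(r[:2]@ey); P=c+t*r; print(P.round(1),(P[:2]-o)@ex)
# check: predicted key/tin positions in side view
for n,x,y,z in(('keyL',65,0,64),('keyR',65,-56,64),('tinTopShort',25,-56,86),('tinlongtop',25,0,86),('R exit',-83,-84,47)):
    P=np.append(o+x*ex+y*ey,z);u,v=proj(d,P);print(n,u,v,'crop',(u-281)*4+400,(v-105)*4)
"
```

```text
[556.1 112.3 121.8] -32.28976761145005
[647.3  67.8 124.9] 69.12708580361016
[580.  100.6  53.1] -5.772085642993006
[531.5 124.3 405.2] -59.6687759879167
keyL 354.3915395525919 173.81495245268937 crop 693.5661582103676 275.2598098107575
keyR 353.97406027734974 188.57932533552577 crop 691.8962411093989 334.31730134210306
tinTopShort 334.6240414186937 178.10670797356983 crop 614.4961656747748 292.4268318942793
tinlongtop 336.0372128399843 163.70526484086818 crop 620.1488513599372 234.82105936347273
R exit 279.1529946874564 198.57032121436131 crop 392.61197874982554 374.28128485744526
```

Call:
servo_tool(
  rows=[
    [1,0.02,0.15,2,0,0,0],
    [1,0,0,2,0,0,0],
    [1,0,0,1,0,0,0],
    [1,0,0,0,0,0,0],
    [1,0,0,0,0,0,0],
  ],
)

```text
clock: 3.6
position: [599.5, 91.9, 71.7]
ee_rot: [-0.531, 0.848, -0.0, 0.001]
contact_force: [0.0, 0.3, 0.2]
gripper_width: 85.2
```

```bash
python3 -c "
from p import *
rep(15)
d=snap('side','pics/side2.png')
im=cv2.imread('pics/side2.png')
cv2.imwrite('pics/c2.png',cv2.resize(im[100:230,270:380],None,fx=4.5,fy=4.5,interpolation=cv2.INTER_CUBIC))
"
```

```text
t 3.6 p [599.5  91.9  71.7] yaw_y 154.08 tz [ 2.4e-03  5.0e-04 -1.0e+00] lane 15.6 0.7 F [0.01 0.28 0.23] w 85.2
tool shift cm [ 0.07  0.06 -0.  ] j [ 0.42  0.52 -0.25  0.   -0.8  -0.87]
```

View pics/c2.png

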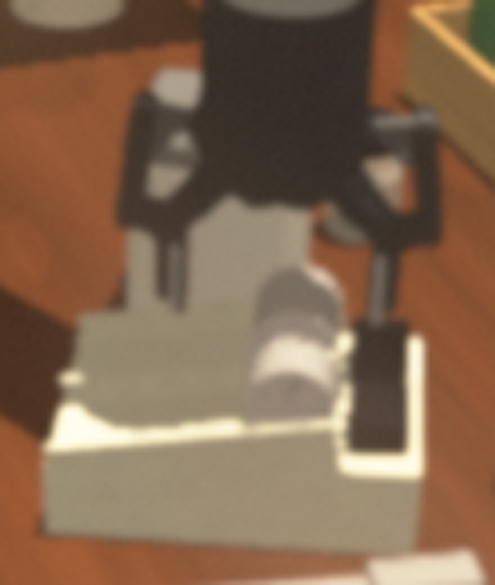

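The right finger (crop 380,315) stands just above the left key. The left finger (crop 172,305) stands over the left lane's slope. I'll press in small steps.

Call:
servo_tool(
  rows=[
    [1,0.05,0,0.3,0,0,0],
    [1,0,0,0.3,0,0,0],
    [1,0,0,0.2,0,0,0],
    [1,0,0,0.2,0,0,0],
    [1,0,0,0,0,0,0],
    [1,0,0,0,0,0,0],
  ],
)

```text
clock: 4.25
position: [598.2, 91.1, 60.6]
ee_rot: [-0.53, 0.848, -0.0, -0.0]
contact_force: [-2.1, 0.1, 3.2]
gripper_width: 85.1
```

Call:
servo_tool(
  rows=[
    [1,0,0,0.2,0,0,0],
    [1,0,0,0.2,0,0,0],
    [1,0,0,0.1,0,0,0],
    [1,0,0,0,0,0,0],
    [1,0,0,0,0,0,0],
    [1,0,0,0,0,0,0],
    [1,0,0,0,0,0,0],
  ],
)

```text
clock: 4.95
position: [598.3, 91.1, 55.4]
ee_rot: [-0.53, 0.848, -0.0, 0.0]
contact_force: [-0.9, -0.1, 4.6]
gripper_width: 85.3
```

```bash
python3 -c "
from p import *
rep(15)
a=[]
for n,(x,y) in(('side',(270,100)),('top',(265,140))):
    snap(n,f'pics/{n}3.png'); im=cv2.imread(f'pics/{n}3.png')
    a.append(cv2.resize(im[y:y+130,x:x+100],None,fx=4,fy=4,interpolation=cv2.INTER_CUBIC))
cv2.imwrite('pics/c3.png',np.hstack(a))
"
```

```text
t 4.95 p [598.3  91.1  55.4] yaw_y 154.04 tz [ 1.e-04  0.e+00 -1.e+00] lane 14.9 -0.5 F [-0.93 -0.06  4.61] w 85.3
tool shift cm [-0.05 -0.01  0.  ] j [ 0.42  0.54 -0.26  0.   -0.77 -0.87]
```

View pics/c3.png

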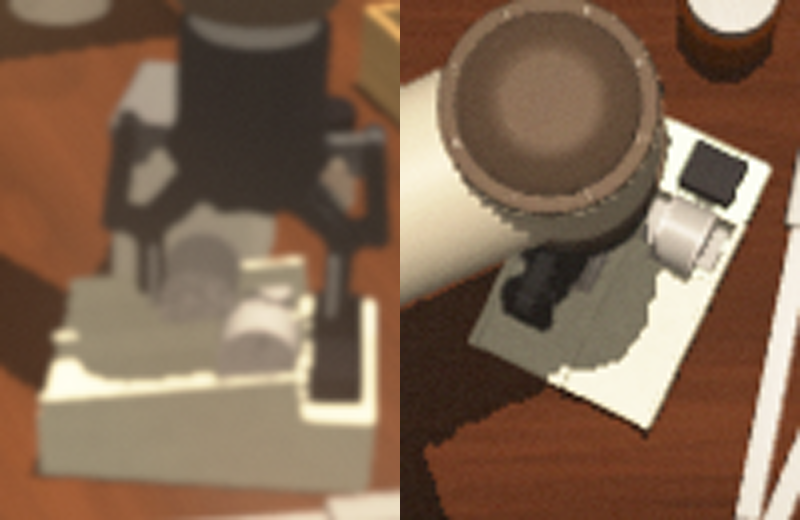

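The tin has popped. It sits on the slope at side crop (200,275), against the left finger (crop 150,275), and the short tin is still in its seat. I'll let it settle and check that it's at rest.

Call:
servo_tool(
  rows=[
    [1,0,0,0,0,0,0],
    [1,0,0,0,0,0,0],
    [1,0,0,0,0,0,0],
    [1,0,0,0,0,0,0],
    [1,0,0,0,0,0,0],
    [1,0,0,0,0,0,0],
    [1,0,0,0,0,0,0],
    [1,0,0,0,0,0,0],
  ],
)

```text
clock: 5.85
position: [598.3, 91.2, 55.4]
ee_rot: [-0.53, 0.848, -0.0, 0.0]
contact_force: [-1.5, -0.3, 5.1]
gripper_width: 85.7
```

```bash
python3 -c "
from p import *
rep(15)
d=snap('side','pics/side4.png'); im=cv2.imread('pics/side4.png'); b=cv2.imread('pics/side3.png')
df=cv2.absdiff(im,b)[140:190,290:350].max(2);print('diff',df.max(),df.mean())
a=np.radians(-26);ex=np.array([np.cos(a),np.sin(a)]);ey=np.array([-ex[1],ex[0]]);o=np.array([585.15,98.1])
out=cv2.resize(im[140:200,290:360],None,fx=8,fy=8,interpolation=cv2.INTER_CUBIC)
for x,col in((-8,(0,0,255)),(5,(0,255,0))):
    z=50-(13-x)*.1763+20/np.cos(np.radians(10))
    pts=[]
    for t in np.linspace(0,2*np.pi,40):
        u,v=proj(d,np.append(o+(x+20*np.cos(t))*ex-22*ey,z+20*np.sin(t)));pts.append([(u-290)*8,(v-140)*8])
    cv2.polylines(out,[np.int32(pts)],True,col,1)
cv2.imwrite('pics/c4.png',out)
"
```

```text
t 5.85 p [598.3  91.2  55.4] yaw_y 154.04 tz [ 1.e-04  0.e+00 -1.e+00] lane 14.9 -0.5 F [-1.47 -0.34  5.15] w 85.7
tool shift cm [-0.05 -0.01  0.  ] j [ 0.42  0.54 -0.26  0.   -0.77 -0.87]
diff 14 1.6566666666666667
```

View pics/c4.png

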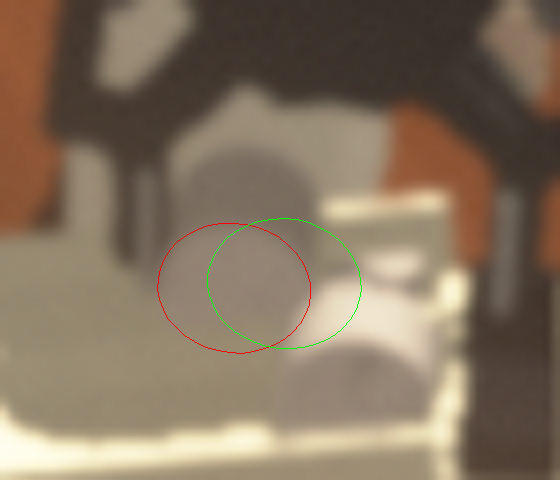

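The tin's near end matches the red circle, drawn for an axis 21 mm past the step and touching the finger. It hasn't moved between pictures 0.9 s apart, so I'm handing in.

```bash
python3 -c "
from bench import *
job_done()"
```

```text
the job is handed in; nothing more can be done
```

I pressed the left key of the white dispenser about 8 mm down with one finger. The longer tin popped over the step and the other finger, standing in the lane, stopped it on the slope. I handed the job in at about 6 s on the robot's clock, with the key still held down.

**Tin:** in the last side picture its axis is about 21 mm past the step, where 5 mm is needed. It lies against the finger. Two pictures 0.9 s apart show no visible movement.

**Forces and gripper:** the force on the tool was about 5 N, consistent with the key spring. The gripper stayed fully open, so it never pinched the tin.

**Other things:** the short tin and its key looked untouched. The bystanders in view looked undisturbed, but I didn't check each one. No check failed or disagreed. The contact force between tin and finger is too small to tell from sensor noise, so that they touch rests on the pictures alone.

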